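# Two-axis tilt check of a sensor board on its spring-backed mount

## Robot

A 6-joint arm with a two-finger parallel gripper is mounted at the origin on a cart in front of the work surface, level with it; the furniture and walls round the work are solid. World frame = base frame: x ahead of the robot, y to its left, z up, the work surface at z = 0. Lengths are in m, angles in rad, forces in N, time in s.
With the tool pointing down it reaches from about 0.3 to 0.95 m from the base axis. Payload 3.1 kg.
Tool frame: the origin (TCP) lies between the finger pads; the fingertips stand 8 mm ahead of it and the grasp point (between the pads) lies 11 mm behind it (bot.tip_reach is the distance from the TCP to the fingertips, in m); z points along the fingers, y is the line along which they close (so a half turn about z gives the same grasp; the last joint's range is limited). The gripper opens to 85 mm and grips with 20 to 120 N. Pads are 22 mm wide; open, the fingers measure 114 mm over their backs; the gripper's body (76 mm by 85 mm) begins 54 mm behind the grasp point. The pads swing forward as they close: fully open they stand 13 mm farther back than shut.
Start: joints at [1.077, 0.308, 1.634, -0, 1.2, -0.07], TCP at [0.257, 0.57, 0.239] pointing down, gripper open.
Joint ranges: [-3.06, 3.06], [-0.79, 1.96], [0.05, 2.63], [-1.19, 4.34], [0.05, 2.64], [-2.94, 2.94]. Speed limits (rad/s): [2.79, 2.79, 3.14, 3.14, 3.14, 3.14].

## Interface

Orientations are given as a unit quaternion [x, y, z, w].
In Python, from cell import bot gives the robot as it stands. The module is installed in compiled form; this text tells all that it offers.
- The arm moves only by the tool move_arm, never from a script. Its argument "targets" is a list of rows, each a list of 3 entries, a list of its own where there are three numbers: the opening in per cent of the stroke, from 0 (shut) to 100 (fully open), then the shift along the world's x, y, z in cm, then the turn, a rotation vector about the world's x, y, z in degrees. A call has 1 to 8 rows; each row is the pose to reach, as a shift and turn from the pose commanded when the call began; what a row does not reach only later rows make up. A row lasts 1/8 s, in which the tool goes at most 62.5 mm and 10.7 degrees, less where a joint would pass 70% of its speed; a pose out of reach is approached as far as the arm can. A call with a gripper value outside its range is refused whole. The fingers move at their own pace and stop on an object; the grip force is fixed at half the most. Time passes only in rows, so rows that repeat a pose let the fingers close. It gives the time, the measured TCP pose, the force, the opening and the grip force at its end, in the units of the state.
- bot.get_obs(): the state, without advancing time (a new reading comes with each control period).
- bot.snapshot(name): name is "side" or "top"; returns (picture, depth): 420x560x3 uint8, red, green, blue; 420x560 float32, m along the optical axis (not along the pixel's ray), 0 where there is no reading.
- bot.calibration(name): a dict with "fx", "fy", "cx", "cy" (pixels), "world_to_cam" (4x4, takes a point from world to camera coordinates). Camera axes: x right, y down, z forward; pixel columns grow to the right and rows downward; lengths in m; the calibration is good to about 2 mm. A picture is of the moment at which its call begins. calibration takes no time and is no camera call.
- bot.close_job(): hands the job in; it is judged then, once.
The state is a dict: "clock": time; "qpos": joint angles; "joint_velocities": joint speeds; "tau": joint torques, N m; "tool_pos": TCP position; "ee_rot": TCP orientation; "wrist_force": force on the tool from outside, world axes, zero at the start; "torque": the same for the moment, N m; "finger_gap": opening from 0.0 (shut) to 1.0 (fully open); "grasp_force": force on a finger pad.
Only numpy, scipy, OpenCV 4.12 (cv2) and the standard library are available. Lean on these libraries where they do the work, as an engineer would, in place of code of your own. Each camera call takes 0.05 s, during which the arm holds its last target. There are 200 camera calls.

## Task

Run the tilt check on the sensor board in its spring-backed mount: with the plate at rest push the round zero key on the readout box fully down and let it go, then press down the pad on the plate's rear left corner until its pointer stands level with the clip on its scale, hold it steady there for a good second so the reading settles, and let the plate spring back. Then do the same with the pad on the front right corner and its own pointer and clip. Only press, with light force and never well past a clip: grip or lift nothing, tilt one axis at a time, do not touch the board or shift the clips, and leave everything else on the desk where it is.

Things in the scene. Friction and masses are not known exactly. Their poses are not given: they have to be found in the camera images.
- mount: Tilt mount, fixed to the desk: aluminium base plate (x -112..76, y -123..123 mm, top 14 mm up) with a square tilt plate 136x136 mm, two white scales and a readout box. Origin at desk height under the tilt plate's centre; x to the rear (away from the robot at yaw 0; turned up to 0.3 rad), y left. Plate top 60 mm up; pivot ball at its rear right corner (55,-55), springs under its two pads.
- zero_key (a joint): Travel of the zero key, m: 0 up, 0.004 fully down. Spring-backed: starts to move at about 1.2 N, fully down at about 4 N, springs up when let go.
- zero_key_top (a point): Centre of the top of the zero key: round key 20 mm across, standing 8 mm out of a collar 36 mm across, on the left part of the flat grey readout box (38x96 mm, dark window right of the key) at the mount's front left. At (-90, 72, 52) mm in the mount's frame. It moves straight down.
- left_pad (a point): Centre of the top of the left pad: flat round black rubber pad 27 mm across, 5 mm high, on the tilt plate's rear left corner, at (55, 55, 65) mm in the mount's frame at rest. Pressing it down tilts the plate about a line 110 mm to its right. A screw head, 11 mm across and as high as the pad, stands over the plate's left edge at (0, 61) mm.
- right_pad (a point): Centre of the top of the right pad, the same pad on the tilt plate's front right corner, at (-55, -55, 65) mm in the mount's frame at rest. Pressing it down tilts the plate about a line 110 mm behind it. A screw head, 11 mm across and as high as the pad, stands over the plate's front edge at (-61, 0) mm. The front left corner has no pad.
- left_tilt (a joint): Tilt from the left pad, rad: 0 at rest on the upper stop, grows as the left pad goes down, lower stop 0.20. The pad sinks 110 mm x sin(tilt), the left pointer's tip 155 mm x sin(tilt). About 3 N on the pad starts it, about 7.5 N holds 0.13 rad; it springs back. Pressing within 20 mm of the pad's centre does not move the other tilt.
- right_tilt (a joint): Tilt from the right pad, rad: 0 at rest, grows as the right pad goes down, lower stop 0.20. Same levers (pad 110 mm, right pointer's tip 155 mm) and same spring as the left one.
- left_tip (a point): Tip of the left pointer: thin dark needle, 3 mm thick, sticking out to the left from the plate's rear left corner, in front of the left scale. 56 mm above the desk at rest; sinks as the left pad is pressed.
- right_tip (a point): Tip of the right pointer: the like needle from the plate's front right corner (forward, then to the right), in front of the right scale. 56 mm above the desk at rest; sinks as the right pad is pressed.
- left_clip_mark (a point): Inner end of the black index line of the left clip: dark steel clip, 10 mm high, set on the outer edge of the left scale, its line 12 to 22 mm below the pointer's rest height. Pointer is there when tip and line are level; they do not touch. Scale: white upright plate 28 mm wide, top 74 mm up, ticks every 2.5 mm, facing front, inner edge 35 mm left of the left pad's centre.
- right_clip_mark (a point): The same for the right clip, on the outer (right) edge of the right scale. That scale stands at the mount's front right corner, facing front; inner edge 35 mm to the right of, face 40 mm in front of, the right pad's centre.
- sensor_board: Small green circuit board with a grey socket, 46x52 mm, fixed in the middle of the tilt plate, its top 80 mm above the desk. Not to be touched.
- mouse: Black computer mouse, 113x63x38 mm. Origin under its middle. A bystander: leave it where it is.
- bottle: Black drinking bottle with a grey cap, 71 mm thick, 252 mm tall, standing at the back right. Origin under its middle. A bystander: leave it where it is.
- driver_red: Thin precision screwdriver, 143 mm long, lying left of the mount. Origin under its middle. A bystander: leave it where it is.
- tweezers: Steel tweezers, 126 mm long, lying right of the mount. Origin under its middle. A bystander: leave it where it is.
- tape_black: Small roll of black tape, 53 mm across, 19 mm high, right of the mount. Origin under its middle. A bystander: leave it where it is.
- bit_box: Closed beige snap case, 57x86x28 mm, right of the mount. Origin under its middle. A bystander: leave it where it is.
- loose_conn: White nylon connector housing, 15x34x13 mm, lying on the mount's base plate beside the pivot post. Origin under its middle. A bystander: leave it where it is.

How it is judged:
By the outcome, as a careful person would: the job done as asked, in the order asked, and still so for the second after the job is handed in, with the robot touching nothing.
It also fails if it takes over 58 s, if anything falls off the work surface, if the arm or the gripper's body presses on something with over 40 N, if the wrist force passes 120 N, or if a joint passes its speed limit or range.

## Working session

There is one attempt and no reset: what is moved stays moved. The work goes in short steps, Python scripts to look and compute and a tool call to move; the robot and the scene stay as the last step left them, time stands still between calls to the robot, and variables do not carry over. Pictures are saved under pics/ and viewed, at most 10 in all, crops included, and the job is handed in when it is done.

Besides the shell and the picture viewer there is one more tool, called after "Emit:" by a JSON object that holds its "api" and its "payload", one argument or row to a line. move_arm: Moves the arm, as the interface text tells. Its arguments: {"type":"object","properties":{"targets":{"type":"array"}},"required":["targets"]}

```bash
mkdir -p pics
cat > h.py <<'E'
import numpy as np, cv2
from cell import bot
def snap(n,name,crop=None,s=1):
    p,d=bot.snapshot(n); im=p[:,:,::-1]
    np.save(f'pics/{name}_d.npy',d); cv2.imwrite(f'pics/{name}_full.png',im)
    if crop: x0,y0,x1,y1=crop; im=im[y0:y1,x0:x1]
    if s!=1: im=cv2.resize(im,None,fx=s,fy=s,interpolation=cv2.INTER_CUBIC)
    cv2.imwrite(f'pics/{name}.png',im); return p,d
def proj(n,P):
    c=bot.calibration(n); P=np.atleast_2d(P); q=(c['world_to_cam']@np.c_[P,np.ones(len(P))].T).T
    return np.c_[c['fx']*q[:,0]/q[:,2]+c['cx'],c['fy']*q[:,1]/q[:,2]+c['cy']]
def unproj_z(n,u,v,z):
    c=bot.calibration(n); M=np.linalg.inv(c['world_to_cam']); r=M[:3,:3]@[(u-c['cx'])/c['fx'],(v-c['cy'])/c['fy'],1]; o=M[:3,3]
    return o+r*(z-o[2])/r[2]
E
python3 - <<'E'
from h import *
snap('top','t0'); snap('side','s0')
for n in('top','side'):
    c=bot.calibration(n); M=np.linalg.inv(c['world_to_cam']); print(n,c['fx'],M.round(3).tolist())
o=bot.get_obs(); print(o['tool_pos'],o['ee_rot'],o['wrist_force'],bot.tip_reach,o['clock'])
E
```

```text
top 420.4953286756879 [[-0.018, -0.982, 0.188, 0.305], [-1.0, 0.018, 0.001, -0.152], [-0.004, -0.188, -0.982, 1.233], [0.0, 0.0, 0.0, 1.0]]
side 427.3254208307976 [[0.952, -0.11, 0.287, 0.227], [-0.307, -0.387, 0.869, -1.136], [0.016, -0.915, -0.402, 0.532], [0.0, 0.0, 0.0, 1.0]]
[0.25667855 0.56906014 0.23814601] [ 2.10319195e-01  9.77632196e-01 -1.01171930e-03 -3.17831541e-04] [-0.1204237  -0.53766426 -0.16982817] 0.008 0.1
```

View pics/t0.png

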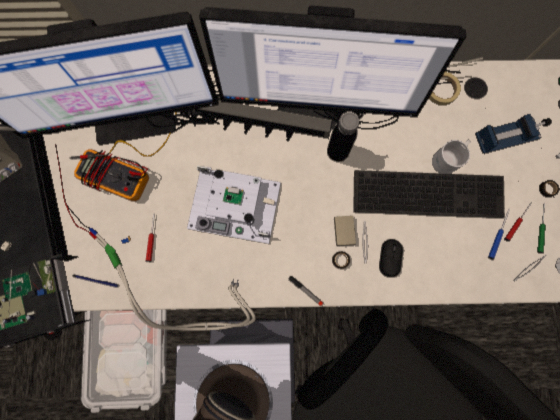

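View pics/s0.png

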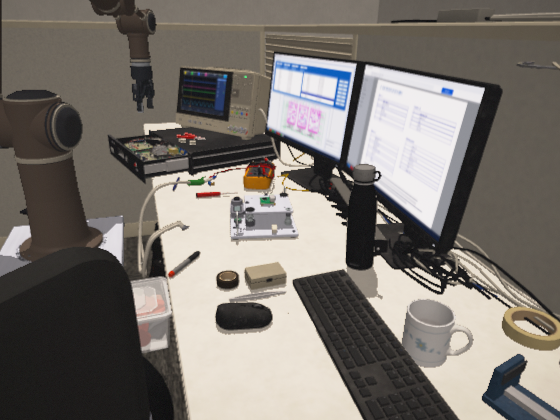

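The top view shows the mount at about (235,205), with its key at (203,224), left pad at (218,174) and right pad at (249,218). In the side view it is at about (263,215). I'll enlarge both.

Run:
```python
import cv2
a=cv2.imread('pics/t0_full.png')[158:253,178:293]; cv2.imwrite('pics/t0c.png',cv2.resize(a,None,fx=6,fy=6,interpolation=cv2.INTER_CUBIC))
a=cv2.imread('pics/s0_full.png')[178:248,220:310]; cv2.imwrite('pics/s0c.png',cv2.resize(a,None,fx=8,fy=8,interpolation=cv2.INTER_CUBIC))
```

```text
(no output)
```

View pics/t0c.png

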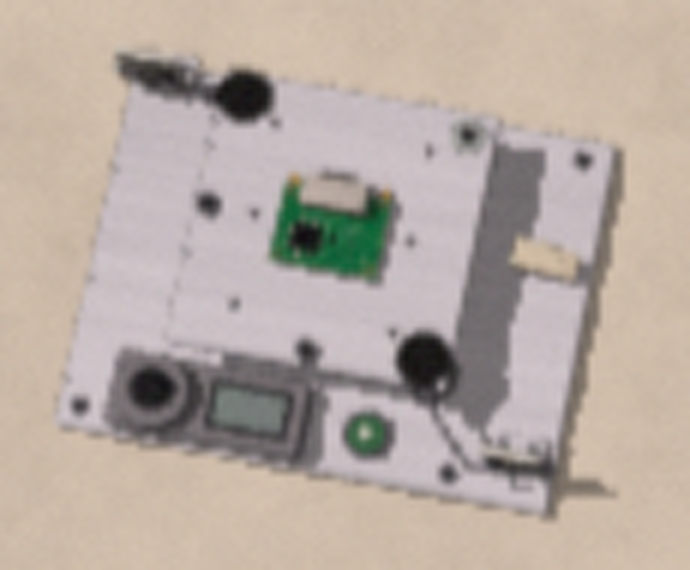

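View pics/s0c.png

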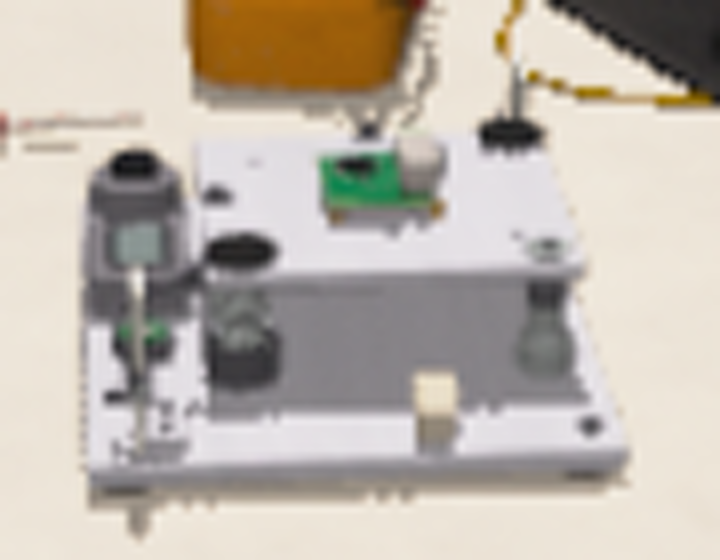

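The top crop shows the left pad at (243,95), right pad at (425,360), key at (151,386) and screws at (208,203) and (306,350). The yaw is about -0.17. The scales are almost edge-on from the side camera: the right strip is near (138,270–450) and the left one near (515,90). Next I fit the pose and dump the depth points around the scales.

```bash
cat >> h.py <<'E'
from scipy.optimize import least_squares
def T(p,P):
    c,s=np.cos(p[2]),np.sin(p[2]); P=np.atleast_2d(P)/1000.
    return np.c_[p[0]+c*P[:,0]-s*P[:,1],p[1]+s*P[:,0]+c*P[:,1],P[:,2]]
def inv(p,W):
    c,s=np.cos(p[2]),np.sin(p[2]); d=W[:,:2]-p[:2]
    return 1000*np.c_[c*d[:,0]+s*d[:,1],-s*d[:,0]+c*d[:,1],W[:,2]]
def cloud(n,d,box):
    c=bot.calibration(n); x0,y0,x1,y1=box; v,u=np.mgrid[y0:y1,x0:x1]; z=d[y0:y1,x0:x1]
    q=np.stack([(u-c['cx'])/c['fx']*z,(v-c['cy'])/c['fy']*z,z,np.ones_like(z)],-1)
    return u,v,(q@np.linalg.inv(c['world_to_cam']).T)[...,:3]
E
python3 - <<'E'
from h import *
M=np.array([(55,55,65),(-55,-55,65),(-90,72,52),(0,61,65),(-61,0,65)],float)
t=(np.array([(243,95),(425,360),(151,386),(208,203),(306,350)])+.5)/6-.5+[178,158]
s=(np.array([(510,132),(240,252),(133,162),(217,195)])+.5)/8-.5+[220,178]
Ms=M[[0,1,2,4]]
def res(p,n): return ((proj(n,T(p,M))-t) if n=='top' else (proj(n,T(p,Ms))-s)).ravel()
x0=[.45,-.03,-.17]
for n in('top','side'):
    r=least_squares(res,x0,args=(n,)); print(n,r.x.round(4),r.fun.round(1))
r=least_squares(lambda p:np.r_[res(p,'top'),res(p,'side')],x0); p=r.x; print(p); np.save('pose.npy',p)
print('pads,key',T(p,M[:3]).round(4))
np.set_printoptions(suppress=True,linewidth=200)
dt=np.load('pics/t0_d.npy'); ds=np.load('pics/s0_d.npy')
for n,d,P in(('top',dt,(55,105,45)),('top',dt,(-95,-105,45)),('side',ds,(-95,-105,45)),('side',ds,(55,105,60))):
    c=proj(n,T(p,P))[0].round().astype(int); h=7 if n=='top' else 10
    b=(c[0]-9,c[1]-h,c[0]+10,c[1]+h)
    u,v,W=cloud(n,d,b); m=inv(p,W.reshape(-1,3)).reshape(W.shape)
    print(n,P,b,'z:');print(m[...,2].round(0).astype(int));
    if n=='top': print('x');print(m[...,0].round(0).astype(int))
    else: print('y');print(m[...,1].round(0).astype(int))
E
```

```text
top [ 0.5628 -0.0084 -0.1995] [ 0.2 -0.  -0.1 -0.2 -0.3  0.2 -0.1 -0.   0.2  0.1]
side [ 0.5633 -0.0149 -0.1941] [ 0.1  0.2  0.1  0.1 -0.1 -0.3 -0.1  0. ]
[ 0.5635828  -0.00909607 -0.19617007]
pads,key [[ 0.6282  0.0341  0.065 ]
 [ 0.4989 -0.0523  0.065 ]
 [ 0.4893  0.0791  0.052 ]]
top (55, 105, 45) (np.int64(194), np.int64(165), np.int64(213), np.int64(179)) z:
[[ 3  2  4  1  3 -3 -2 -1 -1  0  0  0 -5  0  0  1  1 -4 -5]
 [-2 -2  2 76 74 74 73  2 22  2  0  0 -3 -1  1 -1 -1 -2 -2]
 [ 0 -2 -2  0 73 73 74 71 73 74 70 75 76 19  0  3  1  5  1]
 [-2 -7 -4 40 60 67 64 66 66 70 70 76 72 22 20 19 22  0  2]
 [ 2  1 -3 42 42 49 50 54 52 58 58 61 63 61 26 20 22 -4 -2]
 [ 1 -1  0  1 44 43 42 43 40 39 46 50 51 51 45 20 19 10 13]
 [ 0  1 -2 -2  2 33 32 41 36 41 34 38 43 43 45 18 16 13  8]
 [-5 -5  1 -4  1  4 14 14 20 20 53 59 57 57 53 29 14 11 61]
 [-1 -4 -1 -4 -2  1 14 13 14 15 19 13 15 19 24 59 56 58 61]
 [-1  4 -1 -5 -3 13 14 10 18 10  9 17 11 14 13 10 11  8 61]
 [-1 -1  0  1  1 12 12 12 13 13  9 14 14 14 13 14 12 12 13]
 [ 1 -1  0 -1 -5 14 13 15 15 14 10 13 18 16 14  9 12 14 17]
 [-2 -3  0 -3 
[... 10565 characters left out ...]
  231   228   226   233   223   227   221   228    59    52    58    55    54    54    58    52   226   226   221]
 [   12    11    58    63    57    59    62    60    48    47    45    46    44    44    45    53   212   213   214]
 [-1171     2     2    51    51    50    51    53    52    47    43    44    47    45    44    48   200   204   203]
 [   -4    -4    -5     0    43    42    44    45    43    40    42    42    43    42    44    40    47   191   198]
 [  -13   -13    -9    -8    38    37    36    39    36    34    27    33    34    34    32    35    35   187   188]
 [  -13   -15   -11    -6    26    30    26    25    25    28    30    28    23    23    22    26    27   181   178]]
```

From the side depth the right clip spans z of about 35–45 mm. I'll average several frames to get both clip heights, correcting bias against known surfaces.

Run:
```python
from h import *
np.set_printoptions(suppress=True,linewidth=200)
p=np.load('pose.npy')
for n,boxes in(('top',[(195,164,206,176),(258,232,273,239)]),('side',[(233,213,241,230)])):
    F=[bot.snapshot(n) for _ in range(12)]
    d=np.median([f[1] for f in F],0); g=np.mean([f[0] for f in F],0).mean(-1)
    np.save(f'pics/avg_{n}.npy',d)
    M=lambda b:inv(p,cloud(n,d,b)[2].reshape(-1,3)).reshape(b[3]-b[1],b[2]-b[0],3)
    for P,z in(((30,45,60),60),((-40,30,60),60),((20,-100,14),14),((0,90,14),14),((-90,-70,14),14)):
        c=proj(n,T(p,P))[0].round().astype(int); print(n,P,np.median(M((c[0]-1,c[1]-1,c[0]+2,c[1]+2))[...,2]).round(1)-z)
    for b in boxes:
        m=M(b); print(b)
        for k in 'zxy': print(k); print(m[...,'xyz'.index(k)].round(1))
        print(g[b[1]:b[3],b[0]:b[2]].astype(int))
```

```text
top (30, 45, 60) -0.7000000000000028
top (-40, 30, 60) -0.8999999999999986
top (20, -100, 14) 0.40000000000000036
top (0, 90, 14) -1.0999999999999996
top (-90, -70, 14) 0.5999999999999996
(195, 164, 206, 176)
z
[[-0.6 -1.6  0.  -0.6 -0.9 -3.6 -2.1 -1.  -0.7 -1.  -1.6]
 [-1.1 -1.2 -2.1 -0.8 -0.3 -3.2 -0.  -1.1  1.  -1.3 -1.3]
 [-1.3 -0.7 73.9 74.2 72.8 72.6  0.4 19.8 -0.7 -0.9 -0.9]
 [-1.  -0.2 -1.7 71.3 72.1 73.3 73.5 72.5 71.7 73.4 72.2]
 [-1.7 -2.  38.6 58.1 61.6 61.7 64.5 66.9 70.1 71.2 73.8]
 [-1.5 -2.4 40.6 42.5 48.8 50.3 52.3 55.4 56.9 59.4 60.7]
 [-1.2 -1.2 -0.6 43.3 42.5 43.  40.3 42.3 45.3 46.2 49.8]
 [-0.9 -2.1 -1.  -0.9 34.8 36.4 37.9 39.9 39.  35.3 37.9]
 [-1.1 -1.1 -0.3 -1.4 -0.8 11.5 16.  19.6 20.4 56.7 57.2]
 [-1.2 -0.2 -0.1 -0.1 -1.9 11.6 13.2 12.8 15.7 16.9 16.2]
 [-1.8 -1.7 -1.3  0.6 12.4 12.3 13.4 11.9 13.2 13.4 14.1]
 [-0.8 -0.4 -2.3 -0.8 12.7 13.4 12.  13.4 12.1 11.6 13.6]]
x
[[86.5 87.3 87.4 88.1 88.7 89.9 90.1 90.3 90.8 91.4 92.1]
 [83.5 84.1 84.8 85.1 85.5 86.7 86.5 87.3 87.3 88.4 88.9]
 [80.5 80.9 62.8 63.2 64.1 64.6 83.3 78.9 84.6 85.2 85.7]
 [77.3 77.7 78.6
[... 7259 characters left out ...]
5  -73.2 -119.8 -122.4 -118.8  -72.6  -91.7]
 [ -77.   -78.2  -75.9  -76.7 -115.5  -95.3  -95.4  -96.8]]
[[ 92  90 105 176 218  87  85  89]
 [ 87  88  95 149 203  82  71  74]
 [ 87  90  91 119 152  73  85  85]
 [ 90  91  75 112 134  84  85  87]
 [102  93  95 121 134  85  97 101]
 [153 103 105 121 141 116 116 118]
 [207 103  91 111 148 140 113 100]
 [205  77  81 102 135  68  81  87]
 [205  67  67  98 134  64  75  69]
 [213 136  73  88 132  74  70  74]
 [223 212 125  90 130 101 132 153]
 [223 217 165  81 107 124 194 223]
 [223 213 169  71  83 123 195 224]
 [199 176 164  83 107 133 197 224]
 [ 83  64  88 101 111 122 183 213]
 [146 142 146 145 127 129 161 145]
 [225 225 222 197 148 182 214 142]]
```

Emit:
{"api": "move_arm", "payload": {
  "targets": [
    [0, [3, -5.2, 0], [0, 0, 5]],
    [0, [6, -10.4, 0], [0, 0, 10]],
    [0, [9, -16, 0], [0, 0, 13]],
    [0, [11.5, -21.5, 0], [0, 0, 13]],
    [0, [14, -27, 0], [0, 0, 13]],
    [0, [16.5, -32.5, 0], [0, 0, 13]],
    [0, [19, -38, -2], [0, 0, 13]],
    [0, [21.5, -43.5, -4], [0, 0, 13]]
  ]
}}

```text
clock: 2.3
tool_pos: [0.4723, 0.135, 0.2004]
ee_rot: [0.098, 0.995, 0.0, 0.001]
wrist_force: [0.1, 0.6, -0.6]
finger_gap: 0.0
grasp_force: 0.0
```

The clip centres come out at z ≈ 38.6 mm on the left (drop 17.4, pad sink about 12.3) and z ≈ 40.6 mm on the right (drop 15.4, pad sink about 10.9). Next I go over the key.

Emit:
{"api": "move_arm", "payload": {
  "targets": [
    [0, [1.2, -4, -3], [0, 0, 0]],
    [0, [1.7, -5.6, -7], [0, 0, 0]],
    [0, [1.7, -5.6, -11], [0, 0, 0]],
    [0, [1.7, -5.6, -13], [0, 0, 0]],
    [0, [1.7, -5.6, -13], [0, 0, 0]]
  ]
}}

```text
clock: 2.92
tool_pos: [0.4864, 0.0804, 0.0684]
ee_rot: [0.098, 0.995, -0.0, -0.002]
wrist_force: [-0.1, 0.7, 0.3]
finger_gap: -0.006
grasp_force: 0.0
```

Run:
```python
from h import *
o=bot.get_obs(); print(o['tool_pos'],o['wrist_force'])
snap('side','s1',(215,150,305,225),8); snap('top','t1',(165,170,255,240),8)
import cv2
a=cv2.imread('pics/s1.png');b=cv2.imread('pics/t1.png')
a=cv2.resize(a,(400,333));b=cv2.resize(b,(400,311)); cv2.imwrite('pics/st1.png',np.vstack([a,b])[:600])
```

```text
[0.48643714 0.08038812 0.06835722] [-0.08164986  0.71327639  0.32741493]
```

View pics/st1.png

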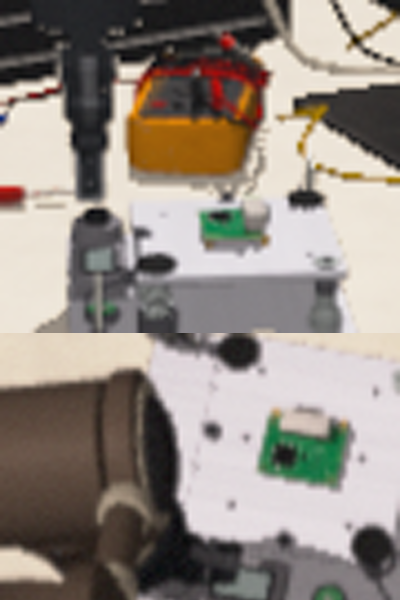

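The side view shows the fingertips about 4 mm short of the key in x. I correct that and descend slowly.

Emit:
{"api": "move_arm", "payload": {
  "targets": [
    [0, [0.4, -0.1, 0], [0, 0, 0]],
    [0, [0.4, -0.1, -0.5], [0, 0, 0]],
    [0, [0.4, -0.1, -0.8], [0, 0, 0]],
    [0, [0.4, -0.1, -0.9], [0, 0, 0]],
    [0, [0.4, -0.1, -0.9], [0, 0, 0]]
  ]
}}

```text
clock: 3.65
tool_pos: [0.4919, 0.0797, 0.0608]
ee_rot: [0.098, 0.995, -0.0, -0.0]
wrist_force: [-0.1, -0.1, 0.0]
finger_gap: 0.001
grasp_force: 0.0
```

Emit:
{"api": "move_arm", "payload": {
  "targets": [
    [0, [0, 0, -0.1], [0, 0, 0]],
    [0, [0, 0, -0.2], [0, 0, 0]],
    [0, [0, 0, -0.2], [0, 0, 0]]
  ]
}}

```text
clock: 4.03
tool_pos: [0.4923, 0.0797, 0.0591]
ee_rot: [0.098, 0.995, 0.0, 0.0]
wrist_force: [-0.5, -0.8, 1.9]
finger_gap: -0.002
grasp_force: 0.8
```

Emit:
{"api": "move_arm", "payload": {
  "targets": [
    [0, [0, 0, -0.15], [0, 0, 0]],
    [0, [0, 0, -0.3], [0, 0, 0]],
    [0, [0, 0, -0.4], [0, 0, 0]],
    [0, [0, 0, -0.4], [0, 0, 0]]
  ]
}}

```text
clock: 4.53
tool_pos: [0.4923, 0.0797, 0.0559]
ee_rot: [0.098, 0.995, -0.0, -0.0]
wrist_force: [-3.8, 0.2, 9.3]
finger_gap: -0.001
grasp_force: 4.8
```

The key bottomed out at 9 N. I release it and go to the left pad.

Emit:
{"api": "move_arm", "payload": {
  "targets": [
    [0, [0, 0, 1], [0, 0, 0]],
    [0, [0, 0, 6], [0, 0, 0]],
    [0, [4.5, -1, 6.5], [0, 0, 0]],
    [0, [9, -3, 6.5], [0, 0, 0]],
    [0, [13.8, -4.5, 6.5], [0, 0, 0]],
    [0, [13.8, -4.5, 4], [0, 0, 0]],
    [0, [13.8, -4.5, 2.4], [0, 0, 0]],
    [0, [13.8, -4.5, 2.4], [0, 0, 0]]
  ]
}}

```text
clock: 5.52
tool_pos: [0.6274, 0.0349, 0.0765]
ee_rot: [0.098, 0.995, -0.0, -0.003]
wrist_force: [-0.2, 0.9, -0.3]
finger_gap: -0.001
grasp_force: 0.0
```

Run:
```python
from h import *
o=bot.get_obs(); print(o['tool_pos'],o['wrist_force'])
snap('side','s2',(220,150,320,235),4); snap('top','t2',(165,130,265,200),4)
a=cv2.imread('pics/s2.png');b=cv2.imread('pics/t2.png'); cv2.imwrite('pics/st2.png',np.vstack([a,b])[:600])
```

```text
[0.62737699 0.0348722  0.07645411] [-0.18445736  0.89805283 -0.25705657]
```

View pics/st2.png

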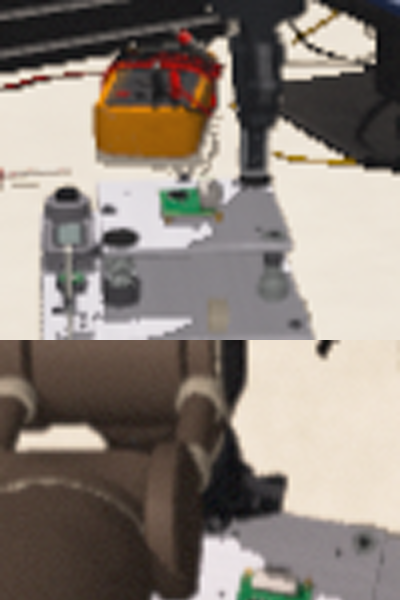

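The fingertips stand over the left pad in the side view at (255,180). I feel for contact.

Emit:
{"api": "move_arm", "payload": {
  "targets": [
    [0, [0, 0, -0.2], [0, 0, 0]],
    [0, [0, 0, -0.35], [0, 0, 0]],
    [0, [0, 0, -0.35], [0, 0, 0]]
  ]
}}

```text
clock: 6.0
tool_pos: [0.6303, 0.0347, 0.0759]
ee_rot: [0.098, 0.995, -0.0, 0.0]
wrist_force: [0.1, 0.6, 1.0]
finger_gap: -0.001
grasp_force: 0.0
```

Emit:
{"api": "move_arm", "payload": {
  "targets": [
    [0, [0, 0, -0.1], [0, 0, 0]],
    [0, [0, 0, -0.2], [0, 0, 0]],
    [0, [0, 0, -0.25], [0, 0, 0]],
    [0, [0, 0, -0.25], [0, 0, 0]]
  ]
}}

```text
clock: 6.5
tool_pos: [0.6301, 0.0347, 0.0729]
ee_rot: [0.098, 0.995, -0.0, -0.0]
wrist_force: [0.3, -0.8, -0.5]
finger_gap: 0.004
grasp_force: 0.0
```

Emit:
{"api": "move_arm", "payload": {
  "targets": [
    [0, [0, 0, -0.04], [0, 0, 0]],
    [0, [0, 0, -0.08], [0, 0, 0]],
    [0, [0, 0, -0.08], [0, 0, 0]]
  ]
}}

```text
clock: 6.88
tool_pos: [0.6303, 0.0346, 0.0724]
ee_rot: [0.098, 0.995, -0.0, 0.0]
wrist_force: [-1.1, -0.8, 1.3]
finger_gap: -0.001
grasp_force: 0.8
```

Contact is at TCP z ≈ 0.0724. I press toward a 12.3 mm sink, keeping the fingertips flush with the tilting pad.

Emit:
{"api": "move_arm", "payload": {
  "targets": [
    [0, [0.01, 0.05, -0.25], [-1.3, 0.25, 0]],
    [0, [0.02, 0.1, -0.5], [-2.6, 0.5, 0]],
    [0, [0.03, 0.15, -0.75], [-3.9, 0.8, 0]],
    [0, [0.04, 0.2, -0.95], [-5.2, 1, 0]],
    [0, [0.05, 0.25, -1.1], [-6.2, 1.2, 0]],
    [0, [0.05, 0.25, -1.15], [-6.3, 1.25, 0]],
    [0, [0.05, 0.25, -1.15], [-6.3, 1.25, 0]]
  ]
}}

```text
clock: 7.75
tool_pos: [0.6311, 0.0368, 0.0612]
ee_rot: [0.098, 0.994, -0.057, -0.005]
wrist_force: [-1.5, -2.5, 6.5]
finger_gap: -0.001
grasp_force: 2.9
```

Run:
```python
from h import *
from scipy.spatial.transform import Rotation as R
p=np.load('pose.npy'); np.set_printoptions(suppress=True,linewidth=200)
o=bot.get_obs(); print(o['tool_pos'],o['wrist_force'],R.from_quat(o['ee_rot']).as_matrix()[:,2])
c=proj('top',T(p,(55,100,45)))[0]; print(c)
F=[bot.snapshot('side') for _ in range(4)]; d=np.median([f[1] for f in F],0)
# plate plane from side depth
u,v,W=cloud('side',d,(236,190,296,222)); m=inv(p,W.reshape(-1,3))
k=(m[:,2]>35)&(m[:,2]<72)&(abs(m[:,0])<66)&(abs(m[:,1])<66)&((abs(m[:,0])>32)|(abs(m[:,1])>32))
m=m[k]
for _ in range(4):
    A=np.c_[m[:,0],m[:,1],np.ones(len(m))]; s=np.linalg.lstsq(A,m[:,2],rcond=None)[0]; r=m[:,2]-A@s; m=m[abs(r)<2.5]
print('slopes x,y,z0',s,len(m))
t=bot.snapshot('top')[1]; u,v,W=cloud('top',t,(196,164,214,178)); print(inv(p,W.reshape(-1,3))[:,2].reshape(14,18).round().astype(int))
```

```text
[0.63113721 0.0367924  0.06124078] [-1.45779145 -2.47931681  6.45686806] [-0.0212827  -0.11190145 -0.99349137]
[204.45795588 172.36107152]
slopes x,y,z0 [ 0.01274909 -0.03716759 54.06323398] 205
[[ 471  464  457  448  443  252  251  249  248  248  243  230  230  226  231  226  222  217]
 [ 469  463  460  450  446  434  247  247  240  239  225  228  226  231  228  221  217  212]
 [ 471  467  457  449  443  437  241  226  228  225  226  226  229  226  220  220  216  210]
 [ 470  467  457  452  447  436 1233  226  227  229  226  226  227  224  220  210  213  208]
 [ 472  468  459  455  444  439  224  225  225  229  223  227  216  213  212  212  208  204]
 [ 474  468  462  453  447  439  432  221  224  221  219  218  214  211  208  203  203  200]
 [ 476  467  463  453  447  440  434  214  215  215  211  212  206  206  203  200  197  192]
 [ 474  468  460  454  449  439  434  209  210  208  204  205  201  199  198  192  192  188]
 [ 476  470  460  456  448  443  434  202  202  201  199  198  191  192  190  186  136  145]
 [ 478  473  462  454  449  442  435  191  193  194  190  186  187  192  117  102  102  126]
 [ 477  470  465  459  451  443  437    7   16    9   16   14   15   42   43   95   90   94]
 [ 480  471  464  457  452  445  436   13   12   15   14   12 1233    9    7    8   53   53]
 [ 477  470  465  457  452  447  439   12   10    9   11   13   13   13   11   15   13   13]
 [ 480  473  469  457  449  447  436   14   17   13   11   13   13   15   15   15   11   11]]
```

Force and sink agree with a tilt of about 0.10 rad. I go the last 1.1 mm and hold.

Emit:
{"api": "move_arm", "payload": {
  "targets": [
    [0, [0, 0, -0.06], [0, 0, 0]],
    [0, [0, 0, -0.11], [-0.1, 0, 0]],
    [0, [0, 0, -0.11], [-0.1, 0, 0]],
    [0, [0, 0, -0.11], [-0.1, 0, 0]]
  ]
}}

```text
clock: 8.5
tool_pos: [0.6312, 0.0368, 0.0604]
ee_rot: [0.098, 0.994, -0.058, -0.005]
wrist_force: [-0.9, -2.6, 6.7]
finger_gap: -0.0
grasp_force: 3.2
```

Emit:
{"api": "move_arm", "payload": {
  "targets": [
    [0, [0, 0, -0.03], [0, 0, 0]],
    [0, [0, 0, -0.03], [0, 0, 0]],
    [0, [0, 0, -0.03], [0, 0, 0]],
    [0, [0, 0, -0.03], [0, 0, 0]],
    [0, [0, 0, -0.03], [0, 0, 0]],
    [0, [0, 0, -0.03], [0, 0, 0]],
    [0, [0, 0, -0.03], [0, 0, 0]],
    [0, [0, 0, -0.03], [0, 0, 0]]
  ]
}}

```text
clock: 9.5
tool_pos: [0.6312, 0.0368, 0.0601]
ee_rot: [0.098, 0.994, -0.058, -0.005]
wrist_force: [-0.6, -2.6, 5.9]
finger_gap: 0.0
grasp_force: 3.2
```

Run:
```python
from h import *
p=np.load('pose.npy'); np.set_printoptions(suppress=True,linewidth=200)
print(bot.get_obs()['tool_pos'])
F=[bot.snapshot('side') for _ in range(10)]; d=np.median([f[1] for f in F],0)
u,v,W=cloud('side',d,(236,190,296,222)); m=inv(p,W.reshape(-1,3))
k=(m[:,2]>35)&(m[:,2]<75)&(m[:,0]>-66)&(m[:,0]<68)&(abs(m[:,1])<68); m=m[k]
rng=np.random.default_rng(0); best=0
for _ in range(3000):
    q=m[rng.choice(len(m),3,False)]; 
    try: s=np.linalg.solve(np.c_[q[:,:2],np.ones(3)],q[:,2])
    except Exception: continue
    i=abs(m@np.r_[-s[:2],1]-s[2])<1.5
    if i.sum()>best: best=i.sum(); I=i
A=np.c_[m[I][:,:2],np.ones(I.sum())]; print(np.linalg.lstsq(A,m[I][:,2],rcond=None)[0],best,len(m))
t=np.median([bot.snapshot('top')[1] for _ in range(8)],0)
u,v,W=cloud('top',t,(203,172,216,178)); M=inv(p,W.reshape(-1,3)).reshape(6,13,3)
print(M[...,2].round(1)); print(M[...,1].round(0))
```

```text
[0.63121463 0.03681169 0.06008125]
[ 0.00178352 -0.09596924 53.22306308] 462 815
[[200.8 199.5 199.8 197.9 196.6 193.6 194.  190.  186.9 135.2 147.3 149.5 144. ]
 [192.6 189.8 190.9 190.4 188.1 187.  183.8 115.3  99.  103.1 126.2 126.7 129.9]
 [ 13.3  13.5  13.5  11.7  12.7  39.8  41.9  42.3  95.1  91.1  91.9  88.8  97.7]
 [ 12.7  14.2  11.5  13.1  14.4  12.7  13.9  10.3  12.9  46.5  44.4  79.3  80.7]
 [ 13.5  12.6  13.5  12.3  13.1  12.9  12.   11.3  13.7  12.6  39.4  40.8  67.3]
 [ 13.2  13.1  15.9  14.8  12.2  12.4  14.2  13.1  13.2  12.6  13.1  14.7  54.3]]
[[ 66.  64.  61.  59.  57.  55.  52.  51.  49.  58.  53.  50.  48.]
 [ 67.  65.  63.  60.  58.  56.  54.  67.  68.  65.  57.  54.  51.]
 [111. 108. 105. 103.  99.  90.  87.  84.  69.  67.  64.  62.  57.]
 [110. 107. 105. 102.  98.  96.  92.  90.  87.  76.  74.  63.  60.]
 [110. 107. 104. 101.  98.  95.  92.  89.  86.  83.  74.  71.  63.]
 [109. 106. 102. 100.  97.  94.  91.  88.  85.  83.  80.  76.  65.]]
```

```bash
cat >> h.py <<'E'
def plane(d):
    p=np.load('pose.npy'); u,v,W=cloud('side',d,(236,190,296,222)); m=inv(p,W.reshape(-1,3))
    k=(m[:,2]>35)&(m[:,2]<75)&(m[:,0]>-66)&(m[:,0]<68)&(abs(m[:,1])<68); m=m[k]
    rng=np.random.default_rng(0); best=0
    for _ in range(3000):
        q=m[rng.choice(len(m),3,False)]
        try: s=np.linalg.solve(np.c_[q[:,:2],np.ones(3)],q[:,2])
        except Exception: continue
        i=abs(m@np.r_[-s[:2],1]-s[2])<1.5
        if i.sum()>best: best=i.sum(); I=i
    return np.linalg.lstsq(np.c_[m[I][:,:2],np.ones(I.sum())],m[I][:,2],rcond=None)[0],best
E
python3 -c "
from h import *
print(plane(np.load('pics/avg_side.npy')))
print(bot.get_obs()['tool_pos'],bot.get_obs()['clock'])"
```

```text
(array([1.21617921e-03, 1.88744868e-03, 5.85278005e+01]), np.int64(595))
[0.63120875 0.03679625 0.0600954 ] 10.4
```

The depth plane suggests about 0.10 rad and the kinematics 0.112. I'll cross-check with the top camera's plate plane while holding.

```bash
cat > pl.py <<'E'
from h import *
p=np.load('pose.npy')
def pl(n,d,thx=0,thy=0,dbg=False):
    # plate patch, excluding board/pads/screws, pixels chosen by measured mount xy & near-model z
    u,v,W=cloud(n,d,(190,160,285,235) if n=='top' else (236,185,300,222)); m=inv(p,W.reshape(-1,3))
    def on(x,y,r): return np.hypot(m[:,0]-x,m[:,1]-y)>r
    k=(abs(m[:,0])<64)&(abs(m[:,1])<64)&((abs(m[:,0])>34)|(abs(m[:,1])>36))&on(55,55,20)&on(-55,-55,20)&on(0,61,10)&on(-61,0,10)&on(55,-55,10)
    m=m[k]; z0=60-(m[:,1]+55)*np.sin(thy)-(55-m[:,0])*np.sin(thx); m=m[abs(m[:,2]-z0)<4.5]
    A=np.c_[m[:,:2],np.ones(len(m))]
    r=least_squares(lambda s:A@s-m[:,2],[0,0,60],loss='soft_l1',f_scale=.5)
    return r.x.round(4),len(m)
E
python3 - <<'E'
from pl import *
D={}
for n in('top','side'):
    D[n]=np.median([bot.snapshot(n)[1] for _ in range(10)],0); np.save(f'pics/left_{n}.npy',D[n])
    b=np.load(f'pics/avg_{n}.npy'); print(n,'rest',pl(n,b))
    for th in(.095,.105,.115): print(th,pl(n,D[n],thy=th))
print(bot.get_obs()['clock'],bot.get_obs()['tool_pos'])
E
```

```text
top rest (array([-1.60000e-03, -1.50000e-03,  5.92512e+01]), 1113)
0.095 (array([-2.20000e-03, -1.01200e-01,  5.38314e+01]), 1079)
0.105 (array([-2.20000e-03, -1.01200e-01,  5.38314e+01]), 1079)
0.115 (array([-2.20000e-03, -1.01200e-01,  5.38314e+01]), 1079)
side rest (array([-6.00000e-04, -6.00000e-04,  5.85603e+01]), 351)
0.095 (array([-1.00000e-03, -1.00700e-01,  5.33081e+01]), 262)
0.105 (array([-1.00000e-03, -1.00700e-01,  5.33081e+01]), 262)
0.115 (array([-1.00000e-03, -1.00700e-01,  5.33081e+01]), 262)
11.4 [0.63119797 0.03678378 0.06010279]
```

Both cameras agree that the plate tilt is 0.0995, so I need about 1.2 mm more at the pad. I go down and re-measure.

Emit:
{"api": "move_arm", "payload": {
  "targets": [
    [0, [0, 0, -0.06], [0, 0, 0]],
    [0, [0, 0, -0.12], [0, 0, 0]],
    [0, [0, 0, -0.12], [0, 0, 0]],
    [0, [0, 0, -0.12], [0, 0, 0]]
  ]
}}

```text
clock: 11.9
tool_pos: [0.6313, 0.0368, 0.0591]
ee_rot: [0.098, 0.994, -0.058, -0.005]
wrist_force: [-1.2, -2.2, 7.4]
finger_gap: -0.001
grasp_force: 3.5
```

Run:
```python
from pl import *
np.set_printoptions(suppress=True,linewidth=200)
for n in('top','side'):
    d=np.median([bot.snapshot(n)[1] for _ in range(10)],0); np.save(f'pics/left2_{n}.npy',d)
    print(n,pl(n,d,thy=.11))
    if n=='top':
      for f in('left',): 
        for q in(np.load('pics/left_top.npy'),d):
          M=inv(p,cloud('top',q,(203,173,215,177))[2].reshape(-1,3)).reshape(4,12,3); print(M[...,2].round(1)); 
      print(M[...,1].round(0))
o=bot.get_obs();print(o['clock'],o['tool_pos'],o['wrist_force'])
```

```text
top (array([-0.0021, -0.1098, 53.3583]), 1075)
[[191.1 190.6 191.4 189.6 189.7 187.1 185.5 115.   99.4 102.6 126.8 127.1]
 [ 13.4  13.5  11.9  12.   11.5  41.6  41.7  43.   95.9  90.2  92.2  88.8]
 [ 12.9  13.3  12.3  13.3  11.5  11.6  12.1  12.6  12.8  47.5  47.2  78.2]
 [ 12.4  12.2  12.   11.2  13.6  13.3  13.9  12.8  13.5  14.3  37.5  42.7]]
[[191.5 189.9 191.3 190.  188.2 186.5 184.5 115.4  99.9 102.4 126.5 127.9]
 [ 14.3 181.6 182.4  13.5  39.6  40.3  41.1  42.5  96.6  89.9  93.1  86.1]
 [ 12.8  12.7  13.4  13.9  13.6  13.1  11.7  11.1  12.2  45.   47.   78. ]
 [ 13.4  13.6  13.7  12.9  13.6  12.2  13.5  13.6  13.3  12.2  36.3  40.8]]
[[ 67.  65.  62.  60.  58.  56.  54.  67.  68.  65.  57.  54.]
 [111.  67.  64. 102.  93.  90.  87.  84.  68.  67.  64.  62.]
 [110. 108. 104. 101.  98.  96.  93.  90.  87.  77.  73.  64.]
 [110. 107. 104. 101.  98.  95.  92.  89.  86.  83.  75.  71.]]
side (array([-0.0013, -0.1104, 52.7901]), 245)
12.9 [0.63127967 0.0367731  0.05904281] [-2.36840039 -2.99499603  8.38226335]
```

The tilt is now about 0.110 against a target of 0.1125. I nudge by 0.25 mm and hold for over a second.

Emit:
{"api": "move_arm", "payload": {
  "targets": [
    [0, [0, 0, -0.025], [0, 0, 0]],
    [0, [0, 0, -0.025], [0, 0, 0]],
    [0, [0, 0, -0.025], [0, 0, 0]],
    [0, [0, 0, -0.025], [0, 0, 0]],
    [0, [0, 0, -0.025], [0, 0, 0]],
    [0, [0, 0, -0.025], [0, 0, 0]],
    [0, [0, 0, -0.025], [0, 0, 0]],
    [0, [0, 0, -0.025], [0, 0, 0]]
  ]
}}

```text
clock: 13.9
tool_pos: [0.6313, 0.0367, 0.0588]
ee_rot: [0.098, 0.994, -0.058, -0.005]
wrist_force: [-1.1, -1.9, 7.4]
finger_gap: 0.001
grasp_force: 3.5
```

Emit:
{"api": "move_arm", "payload": {
  "targets": [
    [0, [0, 0, 0], [0, 0, 0]],
    [0, [0, 0, 0], [0, 0, 0]],
    [0, [0, 0, 0], [0, 0, 0]],
    [0, [0, 0, 0], [0, 0, 0]],
    [0, [0, 0, 0], [0, 0, 0]],
    [0, [0, 0, 0], [0, 0, 0]]
  ]
}}

```text
clock: 14.65
tool_pos: [0.6313, 0.0368, 0.0588]
ee_rot: [0.098, 0.994, -0.058, -0.005]
wrist_force: [-2.3, -2.2, 8.4]
finger_gap: 0.0
grasp_force: 3.5
```

Held. Now I release and move to the right pad.

Emit:
{"api": "move_arm", "payload": {
  "targets": [
    [0, [0, -0.1, 0.5], [2.1, -0.4, 0]],
    [0, [0, -0.2, 1], [4.2, -0.8, 0]],
    [0, [0, -0.25, 1.6], [6.4, -1.25, 0]],
    [0, [0, -0.25, 6], [6.4, -1.25, 0]],
    [0, [-3.5, -2.5, 6.5], [6.4, -1.25, 0]],
    [0, [-8, -5.5, 6.5], [6.4, -1.25, 0]],
    [0, [-13.1, -8.9, 6.5], [6.4, -1.25, 0]],
    [0, [-13.1, -8.9, 2.5], [6.4, -1.25, 0]]
  ]
}}

```text
clock: 15.65
tool_pos: [0.4987, -0.0532, 0.0844]
ee_rot: [0.1, 0.995, -0.0, 0.002]
wrist_force: [0.4, -0.8, -0.3]
finger_gap: -0.0
grasp_force: 0.0
```

Run:
```python
from h import *
snap('side','s3',(215,160,315,245),4); snap('top','t3',(165,150,265,215),4)
a=cv2.imread('pics/s3.png');b=cv2.imread('pics/t3.png'); cv2.imwrite('pics/st3.png',np.vstack([a,b])[:600])
o=bot.get_obs();print(o['clock'],o['tool_pos'],o['ee_rot'],o['wrist_force'])
```

```text
15.75 [ 0.49503169 -0.0511375   0.07923947] [ 9.89318406e-02  9.95084692e-01  4.16908645e-04 -4.33268359e-03] [-1.11670412  0.08937186 -0.23453733]
```

View pics/st3.png

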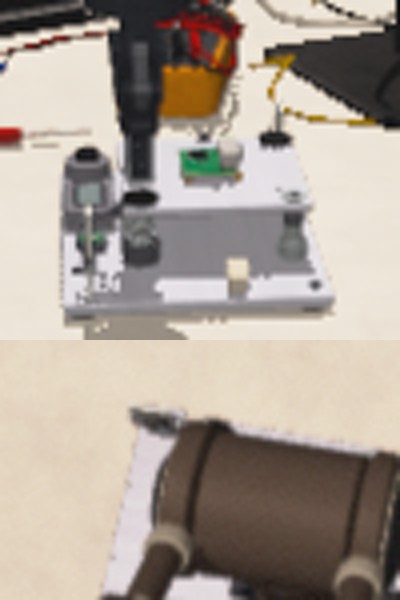

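The finger stands over the right pad at (140,195) and the plate is back level. I descend.

Emit:
{"api": "move_arm", "payload": {
  "targets": [
    [0, [0, 0, -0.3], [0, 0, 0]],
    [0, [0, 0, -0.6], [0, 0, 0]],
    [0, [0, 0, -0.7], [0, 0, 0]],
    [0, [0, 0, -0.7], [0, 0, 0]]
  ]
}}

```text
clock: 16.25
tool_pos: [0.5002, -0.0517, 0.0762]
ee_rot: [0.098, 0.995, -0.0, 0.0]
wrist_force: [-0.1, -0.2, -0.1]
finger_gap: -0.002
grasp_force: 0.0
```

Emit:
{"api": "move_arm", "payload": {
  "targets": [
    [0, [0, 0, -0.25], [0, 0, 0]],
    [0, [-0.02, 0, -0.45], [-0.2, -1, 0]],
    [0, [-0.06, 0.01, -0.7], [-0.4, -2, 0]],
    [0, [-0.1, 0.02, -0.95], [-0.6, -3.1, 0]],
    [0, [-0.15, 0.03, -1.2], [-0.9, -4.3, 0]],
    [0, [-0.2, 0.04, -1.4], [-1.1, -5.2, 0]],
    [0, [-0.2, 0.04, -1.5], [-1.1, -5.5, 0]],
    [0, [-0.2, 0.04, -1.5], [-1.1, -5.5, 0]]
  ]
}}

```text
clock: 17.25
tool_pos: [0.4992, -0.0517, 0.0618]
ee_rot: [0.098, 0.994, -0.005, 0.051]
wrist_force: [1.9, 0.6, 6.1]
finger_gap: 0.0
grasp_force: 3.0
```

```bash
cat > rt.py <<'E'
from pl import *
import sys
np.set_printoptions(suppress=True,linewidth=200)
for n in('top','side'):
    d=np.median([bot.snapshot(n)[1] for _ in range(10)],0); np.save(f'pics/{sys.argv[1]}_{n}.npy',d)
    print(n,pl(n,d,thx=.095))
    b=(256,233,273,239) if n=='top' else (233,214,239,230)
    M=inv(p,cloud(n,d,b)[2].reshape(-1,3)).reshape(b[3]-b[1],b[2]-b[0],3); print(M[...,2].round(1)); print(M[...,1].round(0))
o=bot.get_obs();print(o['clock'],o['tool_pos'],o['wrist_force'])
E
python3 rt.py r1
```

```text
top (array([ 0.0865,  0.0002, 54.6211]), 454)
[[13.8 11.6 73.4 73.5 71.9 73.3 74.1 74.5 21.  22.  22.6 25.  22.3 12.6 12.4  0.3 -1.6]
 [13.7 12.9 56.6 60.1 66.3 71.2 72.6 73.6 72.9 73.7 74.9 75.4 19.5 11.8 11.3 -2.  -1.8]
 [15.1 10.3 14.2 34.6 44.1 48.4 49.6 53.3 58.9 63.6 68.7 72.2 46.2 45.4 12.6 -0.3 -1. ]
 [44.2 44.2 44.1 42.6 14.7 19.9 23.4 39.8 33.9 37.5 44.9 46.8 45.6 44.  42.9 -1.7 -0.7]
 [13.1 13.1 14.8 13.2 40.3 42.5 13.4 13.2 14.1 39.8 40.7 44.3 45.8 39.3 41.  -0.2  0.3]
 [11.4 12.7 14.5 13.6 14.1 13.  13.1 12.8 12.  14.2 13.7 14.7 13.6 13.2 -1.9 -1.4 -1.8]]
[[ -79.  -82.  -90.  -93.  -95.  -98. -101. -104. -103. -106. -109. -112. -114. -116. -119. -122. -124.]
 [ -80.  -83.  -89.  -92.  -96.  -99. -102. -104. -107. -110. -113. -115. -115. -117. -120. -122. -125.]
 [ -80.  -83.  -86.  -91.  -94.  -97. -100. -103. -107. -110. -113. -116. -117. -120. -120. -123. -125.]
 [ -84.  -86.  -89.  -92.  -92.  -96.  -99. -103. -105. -108. -112. -115. -117. -120. -123. -123. -126.]
 [ -81.  -84.  -87.  -90.  -95.  -98.  -99. -101. -104. -109. -112. -115. -118. -120. -123. -124. -127.]

[... 688 characters left out ...]
.    1.    2. -102. -109.    2.]
 [   1.    1.    2.  -94. -115.    1.]
 [   2.    3.    2.    2. -115.    2.]
 [   1.    1.    2.    2. -115.    2.]
 [   0.   -1.   -2.  -97. -116.  -70.]
 [  -8.  -22.  -24. -102. -115.  -76.]
 [ -15.  -32.  -82.  -99. -115.  -34.]
 [ -23.  -32.  -88.  -38. -115.  -38.]
 [ -30.  -32.  -94.  -39. -115.  -41.]
 [ -35.  -36.  -36.  -37. -114.  -40.]
 [ -45.  -44.  -42. -113. -116. -114.]
 [ -50.  -51.  -49. -118. -119. -118.]
 [ -57.  -57.  -57. -119. -123. -119.]
 [ -69.  -72.  -70. -118. -124. -123.]
 [ -72.  -73.  -73. -117. -124. -120.]
 [ -77.  -78.  -78.  -77. -116.  -95.]]
18.25 [ 0.49918948 -0.05172448  0.06177436] [ 1.40780601 -0.6128133   6.61027829]
```

The right pointer's drop is now about 13.7 mm and the clip's about 15.1. I go 1.0 mm more at the pad and hold while measuring.

Emit:
{"api": "move_arm", "payload": {
  "targets": [
    [0, [-0.01, 0, -0.06], [0, -0.2, 0]],
    [0, [-0.01, 0, -0.1], [0, -0.2, 0]],
    [0, [-0.01, 0, -0.1], [0, -0.2, 0]],
    [0, [-0.01, 0, -0.1], [0, -0.2, 0]]
  ]
}}

```text
clock: 18.75
tool_pos: [0.4992, -0.0517, 0.0609]
ee_rot: [0.098, 0.994, -0.005, 0.053]
wrist_force: [1.2, 0.2, 6.1]
finger_gap: 0.001
grasp_force: 3.2
```

```bash
python3 rt.py r2
```

```text
top (array([ 0.0884, -0.0016, 54.3689]), 471)
[[13.5 13.9 73.2 73.4 73.8 72.8 74.8 72.6 21.1 21.6 23.7 24.1 21.5 13.6 12.5  0.2 -1. ]
 [12.8 12.3 57.1 61.1 65.6 70.5 72.4 73.6 73.1 74.6 73.7 73.6 21.1 11.2 13.   0.5 -0.6]
 [12.7 13.9 11.5 37.2 45.3 47.1 50.5 53.5 60.  63.1 67.8 71.4 45.8 44.5 11.7 -1.   0.6]
 [41.2 43.5 41.6 39.2 15.3 19.2 26.3 41.2 33.1 38.9 45.6 48.2 46.6 44.3 44.1 -0.7 -1.3]
 [13.  12.1 12.8 12.9 40.7 44.3 13.6 13.6 12.6 40.9 40.  43.5 44.4 39.5 43.9  1.2  1.4]
 [14.2 12.8 14.2 12.7 13.7 12.8 13.7 12.  13.3 14.1 14.  14.4 13.  13.   1.2 -2.9  0.5]]
[[ -79.  -82.  -90.  -93.  -96.  -98. -101. -104. -103. -106. -109. -111. -114. -117. -119. -122. -124.]
 [ -80.  -83.  -89.  -92.  -96.  -99. -102. -104. -107. -110. -113. -115. -115. -117. -120. -122. -125.]
 [ -80.  -83.  -86.  -91.  -94.  -97. -100. -103. -107. -110. -113. -116. -117. -119. -120. -123. -126.]
 [ -83.  -86.  -89.  -92.  -92.  -96.  -99. -103. -105. -108. -112. -115. -117. -120. -123. -123. -126.]
 [ -81.  -84.  -87.  -90.  -95.  -98.  -99. -102. -104. -109. -112. -115. -118. -120. -123. -124. -127.]

[... 685 characters left out ...]
  2.    1.    2. -101. -109.    2.]
 [   2.    1.    4.  -94. -114.    2.]
 [   2.    2.    2.    2. -117.    1.]
 [   2.    3.    1.    2. -118.    2.]
 [  -1.    1.   -1.  -95. -115.  -21.]
 [  -7.  -22.  -26. -101. -116.  -74.]
 [ -14.  -31.  -80.  -98. -115.  -34.]
 [ -22.  -33.  -85.  -38. -115.  -38.]
 [ -29.  -31.  -93.  -39. -117.  -38.]
 [ -36.  -37.  -98.  -39. -115.  -38.]
 [ -43.  -43.  -43. -113. -116. -114.]
 [ -51.  -50.  -49. -119. -119. -119.]
 [ -57.  -57.  -56. -119. -121. -118.]
 [ -70.  -71.  -70. -119. -123. -123.]
 [ -72.  -73.  -72. -118. -123. -119.]
 [ -76.  -76.  -77.  -77. -115.  -94.]]
19.75 [ 0.49920707 -0.05176745  0.06090779] [2.26770812 0.10414432 5.00930038]
```

The drop is about 14.7 mm. I nudge another 0.3 mm and hold.

Emit:
{"api": "move_arm", "payload": {
  "targets": [
    [0, [0, 0, -0.03], [0, 0, 0]],
    [0, [0, 0, -0.03], [0, 0, 0]],
    [0, [0, 0, -0.03], [0, 0, 0]],
    [0, [0, 0, -0.03], [0, 0, 0]],
    [0, [0, 0, -0.03], [0, 0, 0]],
    [0, [0, 0, -0.03], [0, 0, 0]],
    [0, [0, 0, -0.03], [0, 0, 0]],
    [0, [0, 0, -0.03], [0, 0, 0]]
  ]
}}

```text
clock: 20.75
tool_pos: [0.4992, -0.0518, 0.0606]
ee_rot: [0.098, 0.994, -0.005, 0.053]
wrist_force: [0.1, -0.5, 7.3]
finger_gap: -0.001
grasp_force: 3.3
```

```bash
python3 rt.py r3 | grep -E "top|side|\[ 0.4"
python3 - <<'E'
from pl import *
M=inv(p,cloud('side',np.load('pics/r3_side.npy'),(235,219,236,225))[2].reshape(-1,3)); print(M.round(1))
M=inv(p,cloud('top',np.load('pics/r3_top.npy'),(256,236,262,238))[2].reshape(-1,3)); print(M[:,2].round(1))
E
```

```text
top (array([ 0.0973,  0.0001, 54.0213]), 471)
side (array([ 0.0956, -0.0005, 53.0723]), 280)
21.75 [ 0.49920305 -0.05174748  0.06060728] [ 1.46766882 -0.029437    7.65004235]
[[-95.5 -26.   20.6]
 [-96.3 -78.7  41.1]
 [-96.4 -84.4  40.6]
 [-96.6 -90.4  40.3]
 [-96.7 -97.8  40.6]
 [-96.1 -43.   12.3]]
[41.1 41.7 41.9 40.8 14.5 21.1 11.5 14.7 12.7 12.4 42.  42.4]
```

The drop is about 15.2 mm, level with the clip, and it was held for 2 s. Now I release and retreat.

Emit:
{"api": "move_arm", "payload": {
  "targets": [
    [0, [0.05, 0, 0.4], [0.3, 1.6, 0]],
    [0, [0.1, 0, 0.8], [0.6, 3.2, 0]],
    [0, [0.2, -0.04, 1.5], [1.1, 5.7, 0]],
    [0, [0.2, -0.04, 6], [1.1, 5.7, 0]],
    [0, [0.2, -0.04, 11], [1.1, 5.7, 0]],
    [0, [0, 0, 14], [1.1, 5.7, 0]],
    [0, [0, 0, 14], [1.1, 5.7, 0]],
    [0, [0, 0, 14], [1.1, 5.7, 0]]
  ]
}}

```text
clock: 22.75
tool_pos: [0.4959, -0.0511, 0.1978]
ee_rot: [0.098, 0.995, 0.0, -0.002]
wrist_force: [0.4, -0.1, 0.3]
finger_gap: 0.003
grasp_force: 0.0
```

Run:
```python
from pl import *
print(pl('side',bot.snapshot('side')[1]), bot.get_obs()['wrist_force'])
print(bot.close_job())
```

```text
(array([-1.00000e-03,  6.00000e-04,  5.86733e+01]), 368) [ 0.87498051  0.03247998 -1.05541387]
the job is handed in; nothing more can be done
None
```

The tilt check is done and handed in at about 23 s: the zero key was pushed fully down and released, then the left and right pads were each pressed to within about 0.5 mm of their clips by my camera estimate, held for over a second and let go, and the plate is back level.

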